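Dress the spice-jar display board

TASK

Set up the jar display on the dark wooden board: put the lid back on the green canister, fully seated, and stand the three white jars upright on the board in one straight row between the canister and the potted plant, along the middle of the board in line with the canister. The large jar goes next to the canister, the medium one next and the small one last, each about 2 cm clear of its neighbour, squared up with the board so that the oval badges face its long edges. It is china: set each piece down gently without dropping it, knock nothing over, and leave the canister, the plant, the mug and the gift box where they are.

Things in the scene. Friction and masses are not known exactly. Their poses are not given: they have to be found in the camera images.
- jar_large: The largest square white ceramic jar, one rigid piece (lid sealed on: lift by knob or body), 68 mm square at the foot, 64 above, 120 mm tall, 380 g. Straight body up to 78 mm; lid dome up to 96; knob 26 mm wide from 106 to 116 mm up, on a 16 mm stem. Origin: centre of the underside; z up, x, y square to the faces; an oval badge on the +x and on the -x face.
- jar_medium: The medium square white ceramic jar, one rigid piece (lid sealed on: lift by knob or body), 57 mm square at the foot, 53 above, 102 mm tall, 260 g. Straight body up to 60 mm; lid dome up to 78; knob 24 mm wide from 88 to 98 mm up, on a 16 mm stem. Origin: centre of the underside; z up, x, y square to the faces; an oval badge on the +x and on the -x face.
- jar_small: The smallest square white ceramic jar, one rigid piece (lid sealed on: lift by knob or body), 47 mm square at the foot, 43 above, 86 mm tall, 180 g. Straight body up to 44 mm; lid dome up to 62; knob 24 mm wide from 72 to 82 mm up, on a 16 mm stem. Origin: centre of the underside; z up, x, y square to the faces; an oval badge on the +x and on the -x face.
- lid: Loose round sage-green lid of the canister, lying knob up on the counter, 51 mm tall, 220 g. Tapered plug (74 mm wide at the underside, 82 at 10 mm up) enters the canister; the 104 mm flange above rests on its rim; dome up to 25 mm; knob 28 mm wide from 36 to 46 mm up. Origin: centre of the underside, z up. Seated, its origin is 95 mm above the canister's.
- canister: Round sage-green stoneware canister, open, standing near one end of the board (either end), 110 mm in diameter, narrowing to 100 mm at the rim, 105 mm tall, mouth 90 mm, 1.1 kg, loose but not to be moved. Origin: centre of its underside, on the board's long centre line.
- board: Fixed dark walnut display board lying on the counter, 140 mm (its x, front to back) by 520 mm (its y, lengthwise), 18 mm thick. Origin: centre of its underside; z up.
- plant: Small artificial succulent in a terracotta pot, standing near the other end of the board, 62 mm in diameter, 84 mm tall, 0.5 kg, loose. Origin: centre of its underside, on the board's long centre line. Leave it alone.
- mug: White ceramic mug beside the work, 80 mm in diameter, 92 mm tall, handle at its +y; origin: centre of its underside. Leave it alone.
- gift_box: Brown cardboard gift box with a pale ribbon beside the work, 114 x 94 mm, 58 mm tall; origin: centre of its underside. Leave it alone.
Mind the look-alikes: they are no part of the job. Leave any blue or purple look-alike of the lid alone.

How it is judged:
At the end, for the whole second after the job is handed in: Jars upright on the board, centres within 13 mm of its long centre line, badges to its long edges within 0.2 rad; gaps canister-large-medium-small 20 mm, give or take 12; lid seated on the canister rim, level, within 8 mm of its axis; all released and at rest (x of jar_large in the frame of board between -0.013 and 0.013 m and z of jar_large in the frame of board between 0.014 and 0.023 m and angle between each of jar_large, jar_medium, jar_small's own z axis and vertical below 0.08 rad and angle between the x axis of each of jar_large, jar_medium, jar_small and the x axis of board, either way round below 0.2 rad and x of jar_medium in the frame of board between -0.013 and 0.013 m and z of jar_medium in the frame of board between 0.014 and 0.023 m and x of jar_small in the frame of board between -0.013 and 0.013 m and z of jar_small in the frame of board between 0.014 and 0.023 m and horizontal distance between canister and jar_large between 0.097 and 0.121 m and horizontal distance between jar_large and jar_medium between 0.0705 and 0.0945 m and horizontal distance between jar_medium and jar_small between 0.06 and 0.084 m and z of lid in the frame of canister between 0.09 and 0.099 m and horizontal distance between lid and canister below 0.008 m and angle between lid's own z axis and vertical below 0.06 rad and linear speed of each of jar_large, jar_medium, jar_small, lid below 0.02 m/s); the robot touches nothing.
It fails at once if the canister was moved by more than 20 mm (distance of canister from where it was at the start of the episode above 0.02 m).
It fails at once if the plant was moved by more than 20 mm (distance of plant from where it was at the start of the episode above 0.02 m).
It fails at once if the mug or the gift box was moved by more than 20 mm (distance of any of mug, gift_box from where it was at the start of the episode above 0.02 m).
It fails at once if a jar or the lid was tipped over (angle between any of jar_large, jar_medium, jar_small, lid's own z axis and vertical above 0.7 rad).
It fails at once if a jar or the lid was dropped (falling free from more than about 2 cm), or forced down with over 80 N (contact force between any of jar_large, jar_medium, jar_small and board above 80 N or contact force between lid and canister above 80 N or (contact force between jar_large and the fingers below 0.3 N and linear speed of jar_large above 0.6 m/s) or (contact force between jar_medium and the fingers below 0.3 N and linear speed of jar_medium above 0.6 m/s) or (contact force between jar_small and the fingers below 0.3 N and linear speed of jar_small above 0.6 m/s) or (contact force between lid and the fingers below 0.3 N and linear speed of lid above 0.6 m/s)).
It also fails if it takes over 118 s, if anything falls off the work surface, if the arm or the gripper's body presses on something with over 40 N, if the wrist force passes 120 N, or if a joint passes its speed limit or range.

ROBOT

A 7-joint arm with a two-finger parallel gripper is mounted at the origin on the work surface. World frame = base frame: x ahead of the robot, y to its left, z up, the work surface at z = 0. Lengths are in m, angles in rad, forces in N, time in s.
With the tool pointing down it reaches from about 0.4 to 0.925 m from the base axis. Payload 5.6 kg.
Tool frame: the origin (TCP) lies midway between the tips of the shut fingers; the grasp point (between the pads) lies 19 mm behind it (ctrl.grip_depth is the distance from the TCP to the grasp point, in m); z points along the fingers, y is the line along which they close (so a half turn about z gives the same grasp; the last joint's range is limited). The gripper opens to 85 mm and grips with 20 to 120 N. Pads are 22 mm wide; open, the fingers measure 114 mm over their backs; the gripper's body (76 mm by 85 mm) begins 54 mm behind the grasp point. The pads swing forward as they close: fully open they stand 13 mm farther back than shut.
Start: joints at [1.261, 0.468, -0.012, 1.603, 0.006, 1.071, -0.056], TCP at [0.171, -0.627, 0.231] pointing down, gripper open.
Joint ranges: [-2.53, 2.53], [-0.31, 2.02], [-1.57, 1.55], [0.28, 2.44], [-1.29, 4.43], [0.15, 1.84], [-2.92, 2.92]. Speed limits (rad/s): [2.57, 2.57, 3.14, 3.14, 3.14, 3.14, 3.14].

INTERFACE

Orientations are given as a unit quaternion [x, y, z, w].
In Python, from plant import ctrl gives the robot as it stands.
- The arm moves only by the shell command python3 -m crank 'ROWS' [OPENING] [FORCE]. ROWS is JSON, a list of rows, each a list of 2 entries, a list of its own where there are three numbers: the shift along the tool's x, y, z normalised to -1 to 1, where 1 is 0.03 m, then the turn, a rotation vector about the tool's x, y, z normalised to -1 to 1, where 1 is 5 degrees. A call has 1 to 12 rows; each row shifts and turns the commanded pose from where the row before left it, along the tool's axes as they then stand; what a row does not reach is not made up. A row lasts 1/8 s, in which the tool goes at most 62.5 mm and 10.7 degrees, less where a joint would pass 70% of its speed; a pose out of reach is approached as far as the arm can. A call with a number of a shift or a turn outside -1 to 1 is refused whole. A call with a gripper value outside its range is refused whole. OPENING is the opening, from -1 (shut) to 1 (fully open), set as the call begins (- or left out, the last holds). The fingers move at their own pace and stop on an object; FORCE is the grip in N (left out, the last holds). Time passes only in rows, so rows that do not move let the fingers close. It gives the time, the measured TCP pose, the force, the opening and the grip force at its end, in the units of the state.
- ctrl.get_state(): the state, without advancing time (a new reading comes with each control period).
- ctrl.read_camera(name): name is "side" or "top" or "wrist"; returns a dict with "frame" (420x560x3 uint8, blue, green, red), "intrinsics" (3x3 intrinsics, pixels), "xyz" and "attitude" of the camera in the world. Camera axes: x right, y up, looking along -z (the intrinsics and any distortion apply to the point x, -y, -z); pixel columns grow to the right and rows downward; lengths in m; the calibration is good to about 2 mm. A picture is of the moment at which its call begins. There is no depth.
- ctrl.hand_in(): hands the job in; it is judged then, once.
The state is a dict: "t": time; "joints": joint angles; "dq": joint speeds; "tau": joint torques, N m; "eef_pos": TCP position; "ee_rot": TCP orientation; "contact_force": force on the tool from outside, world axes, zero at the start; "torque": the same for the moment, N m; "opening": finger opening in m; "grasp_force": force on a finger pad.
Only numpy, scipy, OpenCV 4.12 (cv2) and the standard library are available. Lean on these libraries where they do the work, as an engineer would, in place of code of your own. Each camera call takes 0.05 s, during which the arm holds its last target. There are 200 camera calls.

## Working session

There is one attempt and no reset: what is moved stays moved. The work goes in short steps, Python scripts to look and compute and a shell command to move; the robot and the scene stay as the last step left them, time stands still between calls to the robot, and variables do not carry over. Pictures are saved under pics/ and viewed, at most 14 in all, crops included, and the job is handed in when it is done.

```bash
mkdir -p pics; ls; python3 - <<'E'
from plant import ctrl
import cv2
for n in ("top","side"):
    c=ctrl.read_camera(n); cv2.imwrite(f"pics/{n}0.png",c["frame"]); print(n,c["intrinsics"],c["xyz"],c["attitude"],[k for k in c])
print(ctrl.get_state(), ctrl.grip_depth)
E
```

```text
pics
top [[379.27576344   0.         282.99461786]
 [  0.         379.27576344 211.70081597]
 [  0.           0.           1.        ]] [ 0.42205605 -0.01601145  1.1906527 ] [ 0.02679299 -0.02431197 -0.70531416  0.70797104] ['frame', 'intrinsics', 'xyz', 'attitude']
side [[421.28926882   0.         281.31383568]
 [  0.         421.28926882 213.1274305 ]
 [  0.           0.           1.        ]] [0.3707579  0.6286055  0.88178976] [-0.0303805   0.31968447  0.94228221 -0.09477924] ['frame', 'intrinsics', 'xyz', 'attitude']
{'t': 0.1, 'joints': array([ 1.2610094 ,  0.46831511, -0.01158508,  1.6034903 ,  0.00600492,
        1.07138582, -0.05629479]), 'dq': array([-1.47108099e-03, -1.83628110e-03, -7.51403929e-04, -1.82232646e-03,
       -7.30573410e-05, -3.13714547e-04,  6.16187088e-04]), 'tau': array([ 1.72665590e-03, -5.33518660e+01,  2.19069544e-02, -2.51964390e+01,
        1.14986327e-02,  4.29420441e-03,  2.32037127e-05]), 'eef_pos': array([ 0.17116217, -0.62656609,  0.23043376]), 'ee_rot': array([ 9.91120823e-01,  1.32962035e-01, -1.65974213e-04, -7.64450923e-04]), 'contact_force': array([-0.1001504 , -0.06124524,  0.24140881]), 'torque': array([-0.02841903,  0.01161904,  0.05795549]), 'grasp_force': 0.0, 'opening': 0.08547284695324965} 0.0187
```

View pics/top0.png

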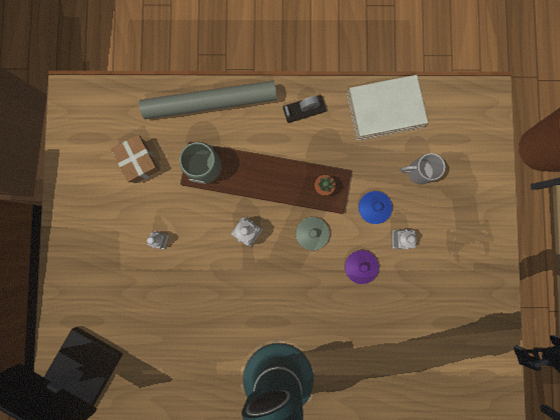

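View pics/side0.png

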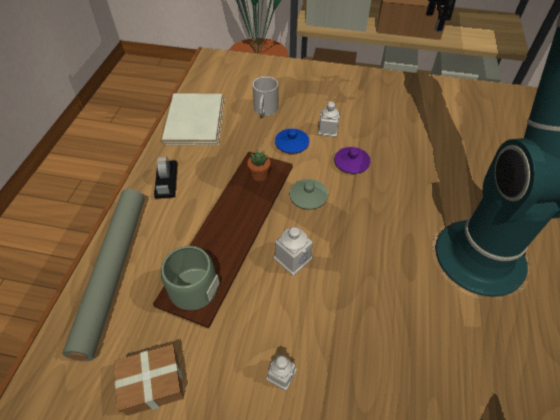

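The top view has the canister at (200,160), plant at (326,185), large jar at (246,231), medium at (404,238), small at (157,240) and green lid at (313,233). Image up is +x and image left is +y.

```bash
cat > h.py <<'E'
import numpy as np,cv2
from scipy.spatial.transform import Rotation as R
from plant import ctrl
class Cam:
    def __init__(s,n):
        c=ctrl.read_camera(n); s.f=c["frame"]; s.K=np.array(c["intrinsics"]); s.p=np.array(c["xyz"]); s.R=R.from_quat(c["attitude"]).as_matrix()
    def ray(s,uv):
        d=np.linalg.inv(s.K)@[uv[0],uv[1],1.]; return s.R@(d*[1,-1,-1])
    def at(s,uv,z):
        d=s.ray(uv); return s.p+d*(z-s.p[2])/d[2]
    def pix(s,P):
        q=(s.R.T@(np.array(P)-s.p))*[1,-1,-1]; q=s.K@q; return q[:2]/q[2]
def tri(a,ua,b,ub):
    da,db=a.ray(ua),b.ray(ub); A=np.c_[da,-db]; t=np.linalg.lstsq(A,b.p-a.p,rcond=None)[0]
    P,Q=a.p+da*t[0],b.p+db*t[1]; return (P+Q)/2,np.linalg.norm(P-Q)
def crop(f,cx,cy,r,S):
    return cv2.resize(f[cy-r:cy+r,cx-r:cx+r],(S,S),interpolation=cv2.INTER_CUBIC)
E
python3 - <<'E'
from h import *
t,s=Cam("top"),Cam("side")
m=lambda f,L,r:np.hstack([crop(f,x,y,r,260) for x,y in L])
cv2.imwrite("pics/c1.png",np.vstack([m(t.f,[(246,231),(404,238),(157,240)],20),m(s.f,[(293,250),(329,120),(281,370)],30)]))
# board
hsv=cv2.cvtColor(t.f,cv2.COLOR_BGR2HSV)
print(hsv[180,260],hsv[233,300],hsv[215,270])
mk=((hsv[...,2]<75)&(hsv[...,1]>110)).astype(np.uint8); 
z=np.zeros_like(mk); z[135:220,175:360]=mk[135:220,175:360]; z=cv2.morphologyEx(z,cv2.MORPH_OPEN,np.ones((3,3)))
n,l,st,_=cv2.connectedComponentsWithStats(z); i=1+st[1:,4].argmax(); print(st[i])
c=cv2.findContours((l==i).astype(np.uint8),0,1)[0]; r=cv2.minAreaRect(np.vstack(c)); b=cv2.boxPoints(r)
W=np.array([t.at(q,.018) for q in b]); print(b,W); print(np.linalg.norm(np.diff(W,axis=0),axis=1),W.mean(0))
E
```

```text
[ 11 132  77] [ 49  26 140] [ 17 114 147]
[309 164  30  11 156]
[[308.11386 169.53822]
 [309.14975 163.06395]
 [338.98593 167.83775]
 [337.95004 174.31203]] [[ 0.63932841 -0.08969882  0.018     ]
 [ 0.65981019 -0.09295706  0.018     ]
 [ 0.64501299 -0.18614319  0.018     ]
 [ 0.62457377 -0.1827737   0.018     ]]
[0.02073932 0.09435365 0.0207151 ] [ 0.64218134 -0.13789319  0.018     ]
```

View pics/c1.png

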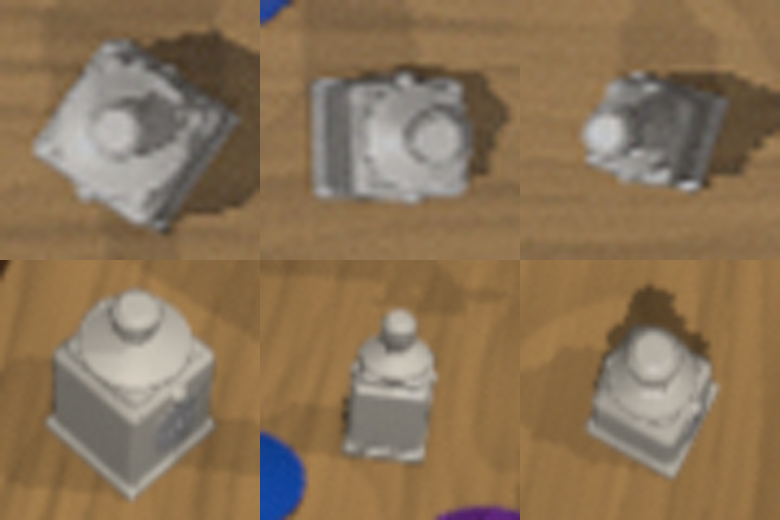

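The crops show badges on the large jar's lower-left face in the top view, and bumps on the medium jar's ±x (up/down) faces. The small jar's badge is on the right-hand face in the side view. Next I need a better board mask.

```bash
python3 - <<'E'
from h import *
t,s=Cam("top"),Cam("side")
def comp(f,cond,box,k=3):
    x0,y0,x1,y1=box; z=np.zeros(f.shape[:2],np.uint8); z[y0:y1,x0:x1]=cond[y0:y1,x0:x1]; z=cv2.morphologyEx(z,cv2.MORPH_OPEN,np.ones((k,k)))
    n,l,st,c=cv2.connectedComponentsWithStats(z); i=1+st[1:,4].argmax(); return (l==i).astype(np.uint8),st[i],c[i]
ht=cv2.cvtColor(t.f,cv2.COLOR_BGR2HSV); hs=cv2.cvtColor(s.f,cv2.COLOR_BGR2HSV)
vis=[t.f.copy(),s.f.copy()]
m,st,c=comp(t.f,(ht[...,2]<100)&(ht[...,1]>100)&(ht[...,0]<14),(175,140,360,220))
h=cv2.convexHull(np.vstack(cv2.findContours(m,0,1)[0])); r=cv2.minAreaRect(h); b=cv2.boxPoints(r); W=np.array([t.at(q,.018) for q in b])
print("board",st,W.round(4).tolist(),np.linalg.norm(np.diff(W,axis=0),axis=1),W.mean(0)); cv2.drawContours(vis[0],[b.astype(int)],-1,(0,255,0),1)
# jars white
for n,bt,bs in (("L",(225,210,270,252),(265,215,320,280)),("M",(388,222,424,255),(312,95,345,140)),("S",(140,225,175,256),(255,345,305,395))):
    for i,(cam,hh,bb) in enumerate(((t,ht,bt),(s,hs,bs))):
        m,st,c=comp(cam.f,(hh[...,1]<70)&(hh[...,2]>60),bb)
        h=cv2.convexHull(np.vstack(cv2.findContours(m,0,1)[0])); cv2.drawContours(vis[i],[h],-1,(0,255,0),1)
        p=cv2.approxPolyDP(h,2,True)[:,0]; print(n,"ts"[i],st.tolist(),p.tolist())
# lid greens
for i,(cam,hh,bb) in enumerate(((t,ht,(290,210,333,255)),(s,hs,(285,172,332,212)))):
    m,st,c=comp(cam.f,(hh[...,0]>30)&(hh[...,0]<100)&(hh[...,1]<90),bb); h=np.vstack(cv2.findContours(m,0,1)[0]); e=cv2.fitEllipse(cv2.convexHull(h)); cv2.ellipse(vis[i],e,(0,0,255),1); print("lid",st,e,cam.at(e[0],.012))
for i,(cam,hh,bb) in enumerate(((t,ht,(175,135,225,188)),(s,hs,(155,240,220,312)))):
    m,st,c=comp(cam.f,(hh[...,0]>30)&(hh[...,0]<100)&(hh[...,1]<110),bb); h=np.vstack(cv2.findContours(m,0,1)[0]); e=cv2.fitEllipse(cv2.convexHull(h)); cv2.ellipse(vis[i],e,(0,0,255),1); print("can",st,e,cam.at(e[0],.123))
cv2.imwrite("pics/v1.png",np.vstack([cv2.resize(vis[0][125:275,120:440],None,fx=2,fy=2),cv2.resize(vis[1][90:400,150:350],(640,290))[:290]]))
E
```

```text
board [ 181  151  170   63 4829] [[0.5895, 0.31, 0.018], [0.7284, 0.2889, 0.018], [0.6386, -0.2231, 0.018], [0.5014, -0.1979, 0.018]] [0.14052051 0.51980455 0.13951113] [0.61446666 0.04445374 0.018     ]
L t [231, 217, 31, 29, 554] [[242, 217], [246, 217], [261, 228], [251, 245], [238, 241], [231, 234]]
L s [274, 227, 38, 48, 1287] [[296, 227], [311, 241], [311, 259], [292, 274], [274, 258], [275, 242], [286, 229]]
M t [392, 229, 25, 20, 454] [[414, 230], [415, 247], [392, 247], [392, 230]]
M s [319, 102, 20, 35, 552] [[333, 102], [338, 111], [336, 135], [319, 134], [320, 114], [329, 102]]
S t [147, 231, 22, 18, 300] [[151, 232], [168, 235], [164, 248], [147, 244]]
S s [267, 355, 29, 35, 695] [[277, 355], [282, 355], [294, 363], [295, 372], [286, 389], [267, 379], [270, 363]]
lid [296 217  33  33 858] ((312.20306396484375, 233.19276428222656), (32.76124572753906, 32.88134765625), 129.44346618652344) [ 0.44088285 -0.10257889  0.012     ]
lid [290 180  38  29 875] ((308.23968505859375, 193.7125701904297), (29.342622756958008, 37.538883209228516), 93.77316284179688) [ 0.44181973 -0.10448291  0.012     ]
can [ 181  142   40   40 1036] ((199.7324981689453, 162.10299682617188), (37.201683044433594, 43.07650375366211), 133.04818725585938) [0.64029676 0.22585837 0.123     ]
can [ 161  246   54   64 2644] ((188.70533752441406, 277.3610534667969), (54.19526672363281, 64.4595947265625), 167.54161071777344) [0.63506631 0.25691358 0.123     ]
```

View pics/v1.png

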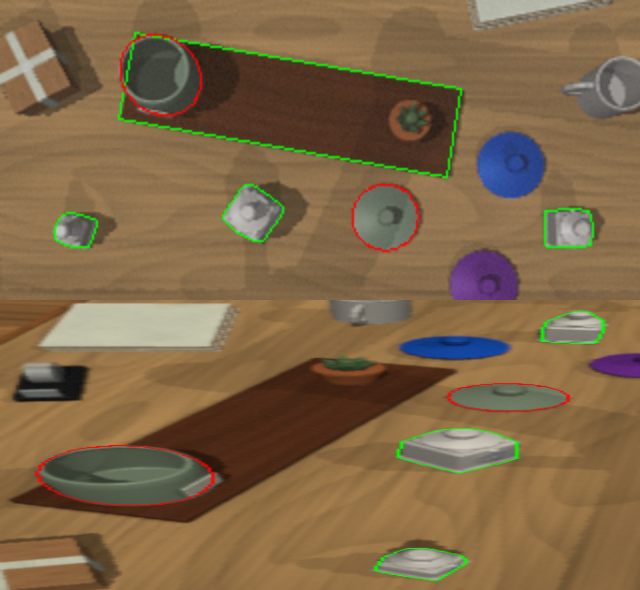

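The detection overlay fits the board well: its centre is (0.614, 0.044) and its y axis has a yaw of about −9.9°. The lid is at about (0.441, −0.103). I'll go over the medium jar and use the wrist camera.

```bash
cat > go.py <<'E'
# usage: go.py x y z [yawdeg]  -> moves needed, tool axes, units (turn first, then shift in the turned frame) and shift-first
import sys; from h import *
a=[float(v) for v in sys.argv[1:]]; s=ctrl.get_state(); M=R.from_quat(s["ee_rot"]); d=np.array(a[:3])-s["eef_pos"]
m=M.as_matrix(); yaw=np.degrees(np.arctan2(m[1,0],m[0,0])); print("t",s["t"],"pos",s["eef_pos"].round(4),"yaw",yaw.round(2),"open",s["opening"])
print("shift first",(M.inv().apply(d)/.03).round(2))
if len(a)>3:
    T=R.from_euler("z",a[3],degrees=True)*R.from_quat([1,0,0,0]); print("turn",np.degrees((M.inv()*T).as_rotvec()/5).round(2),"then shift",(T.inv().apply(d)/.03).round(2))
E
python3 -m crank '[[[0.93,-0.68,-0.25],[0,0,0]],[[0.93,-0.68,-0.25],[0,0,0]],[[0.93,-0.68,-0.25],[0,0,0]],[[0.93,-0.68,-0.25],[0,0,0]],[[0.93,-0.68,-0.25],[0,0,0]],[[0.93,-0.68,-0.25],[0,0,0]],[[0.93,-0.68,-0.25],[0,0,0]],[[0.93,-0.68,-0.25],[0,0,0]],[[0.93,-0.68,-0.25],[0,0,0]],[[0.93,-0.68,-0.25],[0,0,0]],[[0.93,-0.68,-0.25],[0,0,0]],[[0.93,-0.68,-0.25],[0,0,0]]]'
python3 -m crank '[[[0,0,0],[0,0,-1]],[[0,0,0],[0,0,-1]],[[0,0,0],[0,0,-1]],[[0,0,0],[0,0,-1]],[[0,0,0],[0,0,-1]],[[0,0,0],[0,0,-1]],[[0,0,0],[0,0,-1]],[[0,0,0],[0,0,-1]],[[0,0,0],[0,0,-1]],[[0,0,0],[0,0,-1]],[[0,0,0],[0,0,-1]],[[0,0,0],[0,0,-1]]]'
python3 go.py 0.43 -0.3 0.33 80
python3 - <<'E'
from h import *
c=Cam("wrist"); cv2.imwrite("pics/w1.png",c.f); print(c.p,c.R)
E
```

```text
t: 1.8
eef_pos: [0.4303, -0.3017, 0.3216]
ee_rot: [0.991, 0.133, 0.0, 0.0]
contact_force: [0.5, -0.0, -0.3]
opening: 0.0853
grasp_force: 0.0
t: 3.3
eef_pos: [0.4297, -0.3026, 0.3213]
ee_rot: [0.791, 0.612, -0.0, 0.0]
contact_force: [-0.8, -0.4, 0.6]
opening: 0.0856
grasp_force: 0.0
t 3.3 pos [ 0.4297 -0.3026  0.3213] yaw 75.44 open 0.08562724536070374
shift first [ 0.09 -0.01 -0.29]
turn [-0.    0.   -0.91] then shift [ 0.09 -0.   -0.29]
[ 0.44809803 -0.22946397  0.46424903] [[ 0.96762968  0.24104434  0.07476912]
 [-0.2523721   0.92542334  0.28266582]
 [-0.00105809 -0.29238548  0.95629996]]
```

View pics/w1.png

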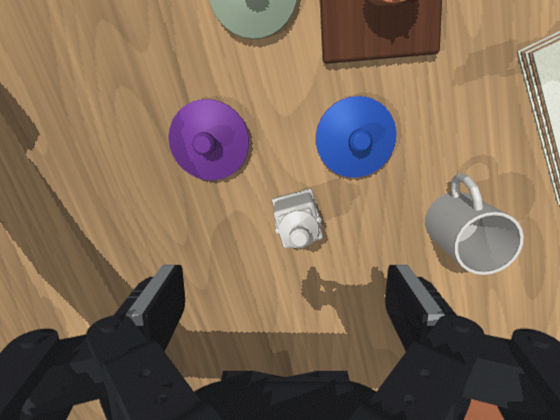

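The wrist view shows the far jar at (298,225), with its knob top at about (299,236) and its far foot edge running from (273,203) to (313,193). I'll measure the foot width to see which jar it is.

```bash
python3 - <<'E'
from h import *
c=Cam("wrist"); cv2.imwrite("pics/w1c.png",np.hstack([crop(c.f,298,220,45,540)])); 
for z in (.086,.102): print(z,c.at((299,236),z))
print(c.at((273,203),0)-c.at((313,193),0))
h=cv2.cvtColor(c.f,cv2.COLOR_BGR2HSV); z=np.zeros(h.shape[:2],np.uint8); z[180:260,255:340]=((h[...,1]<60)&(h[...,2]>60))[180:260,255:340]; z=cv2.morphologyEx(z,1*cv2.MORPH_OPEN,np.ones((3,3)))
q=cv2.convexHull(np.vstack(cv2.findContours(z,0,1)[0])); print(cv2.approxPolyDP(q,2,True)[:,0].tolist())
t,s=Cam("top"),Cam("side"); 
for n,a,b in (("L",(242.5,230),(295,232)),("M?",(407,239),(331,105)),("S?",(150.5,239.5),(282,362))): print(n,tri(t,a,s,b))
E
```

```text
0.086 [ 0.42507034 -0.38366075  0.086     ]
0.102 [ 0.42603718 -0.37713567  0.102     ]
[-0.05778539 -0.00014677  0.        ]
[[311, 189], [321, 218], [322, 237], [303, 247], [284, 247], [275, 232], [272, 199]]
L (array([0.44564703, 0.10172571, 0.12056271]), np.float64(0.0034925899203832405))
M? (array([ 0.42344077, -0.36455479,  0.1096008 ]), np.float64(0.0008944853895012357))
S? (array([0.41890421, 0.37373323, 0.08379128]), np.float64(0.0013582454608129391))
```

View pics/w1c.png

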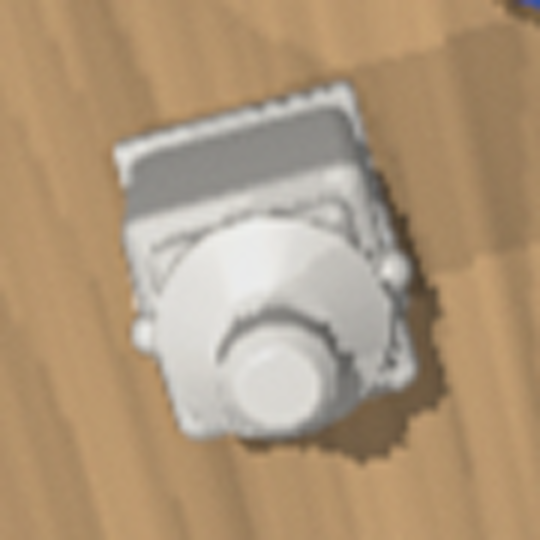

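The foot is 58 mm wide, so this is the medium jar. It is square to the world axes, with the badge bumps on ±x. I'll compute its centre and the approach.

```bash
python3 - <<'E'
from h import *
c,t,s=Cam("wrist"),Cam("top"),Cam("side")
a,b=c.at((272.7,200.5),0),c.at((311,189.5),0); print(a,b,np.degrees(np.arctan2(*(b-a)[1::-1])),"foot centre",(a+b)/2-[0,.0285,0])
print("knob",c.at((300.2,238),.101),tri(c,(300.2,238),t,(407.3,238.8)),tri(c,(300.2,238),s,(331,105)))
E
python3 go.py 0.426 -0.376 0.20 90
```

```text
[ 0.39650514 -0.3572647   0.        ] [ 0.45221015 -0.35555907  0.        ] 1.7537911505561488 foot centre [ 0.42435764 -0.38491188  0.        ]
knob [ 0.42615338 -0.3802958   0.101     ] (array([ 0.42760073, -0.34595591,  0.1775268 ]), np.float64(0.008152478799652143)) (array([ 0.42487645, -0.38290345,  0.09515126]), np.float64(0.0018559044357864807))
t 3.65 pos [ 0.4297 -0.3026  0.3213] yaw 75.23 open 0.08558082740877998
shift first [-2.4   0.5   4.04]
turn [-0.    0.   -2.95] then shift [-2.45 -0.12  4.04]
```

```bash

python3 -m crank '[[[0,0,0],[0,0,-1]],[[0,0,0],[0,0,-1]],[[0,0,0],[0,0,-1]],[[0,0,0],[0,0,-0.15]],[[-0.66,-0.04,1],[0,0,0]],[[-0.66,-0.04,1],[0,0,0]],[[-0.66,-0.04,1],[0,0,0]],[[-0.66,-0.04,1],[0,0,0]],[[0,0,0],[0,0,0]]]' 0.4 40
python3 go.py 0.425 -0.382 0.14 91
python3 - <<'E'
from h import *
c=Cam("wrist"); cv2.imwrite("pics/w2.png",c.f); print(c.pix((.425,-.382,.1)),c.pix((.425,-.382,.0)))
E
```

```text
t: 4.78
eef_pos: [0.4246, -0.3823, 0.1988]
ee_rot: [0.702, 0.712, -0.0, -0.002]
contact_force: [-0.1, -0.5, 0.2]
opening: 0.0598
grasp_force: 0.0
t 4.775 pos [ 0.4246 -0.3823  0.1988] yaw 90.82 open 0.05983553895357858
shift first [0.   0.02 1.96]
turn [-0.04 -0.04 -0.04] then shift [0.01 0.01 1.96]
[286.75099435 206.29752442] [286.67717028 177.13363756]
```

View pics/w2.png

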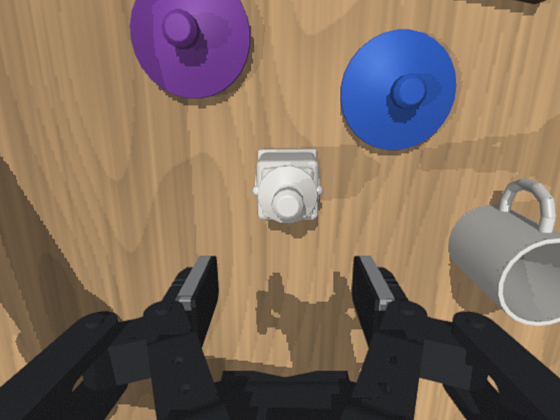

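Knob at (287,203) against a predicted (287,206), so it is about 2 mm further along +y. I'll descend, grip and lift.

```bash

python3 -m crank '[[[0.08,0,0.8],[0,0,0]],[[0,0,0.8],[0,0,0]],[[0,0,0.8],[0,0,0]],[[0,0,0.8],[0,0,0]],[[0,0,0.5],[0,0,0]],[[0,0,0.26],[0,0,0]],[[0,0,0],[0,0,0]]]'
python3 -m crank '[[[0,0,0],[0,0,0]],[[0,0,0],[0,0,0]],[[0,0,0],[0,0,0]],[[0,0,0],[0,0,0]],[[0,0,0],[0,0,0]],[[0,0,0],[0,0,0]]]' -1 50
python3 -m crank '[[[0,0,-0.3],[0,0,0]],[[0,0,-0.8],[0,0,0]],[[0,0,-1],[0,0,0]],[[0,0,-1],[0,0,0]],[[0,0,-1],[0,0,0]],[[0,0,-1],[0,0,0]],[[0,0,0],[0,0,0]]]'
```

```text
t: 5.7
eef_pos: [0.4267, -0.3794, 0.0828]
ee_rot: [0.701, 0.714, 0.0, 0.0]
contact_force: [0.0, 0.1, 0.9]
opening: 0.0596
grasp_force: 0.0
t: 6.45
eef_pos: [0.4265, -0.3799, 0.0833]
ee_rot: [0.701, 0.713, -0.0, 0.0]
contact_force: [-2.4, 1.2, 6.9]
opening: 0.0209
grasp_force: 48.8
t: 7.32
eef_pos: [0.4274, -0.3802, 0.2378]
ee_rot: [0.701, 0.713, 0.0, 0.002]
contact_force: [0.1, 0.3, -2.7]
opening: 0.0212
grasp_force: 49.3
```

```bash
python3 - <<'E'
from h import *
c=Cam("wrist");s=Cam("side"); u=s.pix(ctrl.get_state()["eef_pos"]).astype(int); print(u)
cv2.imwrite("pics/w3.png",np.hstack([crop(c.f,286,330,90,390),crop(s.f,u[0],max(u[1],60),60,390)]))
E
```

```text
[335  63]
```

View pics/w3.png

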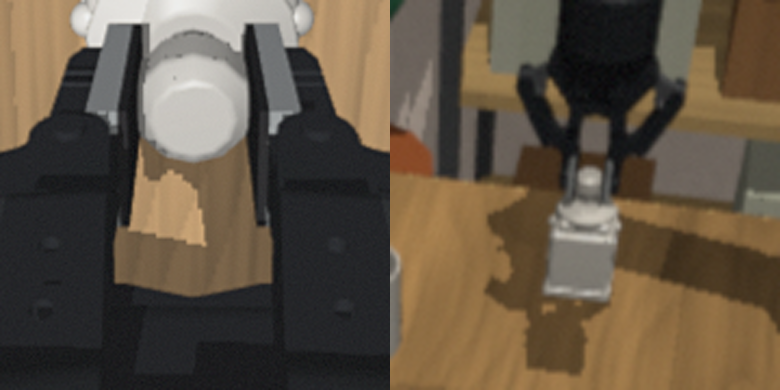

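The medium jar hangs upright between the pads with a good grip. I'll carry it above the board.

```bash

python3 -m crank '[[[0.5,0.22,-0.3],[0,0,0]],[[0.96,0.43,-0.3],[0,0,0]],[[0.96,0.43,-0.3],[0,0,0]],[[0.96,0.43,-0.3],[0,0,0]],[[0.96,0.43,-0.3],[0,0,0]],[[0.96,0.43,-0.3],[0,0,0]],[[0.96,0.43,-0.2],[0,0,0]],[[0.96,0.43,0],[0,0,0]],[[0.96,0.43,0],[0,0,0]],[[0.96,0.43,0],[0,0,0]],[[0.96,0.43,0],[0,0,0]],[[0.96,0.43,0],[0,0,0]]]'
python3 -m crank '[[[0.96,0.43,0],[0,0,0]],[[0.96,0.43,0],[0,0,0]],[[0.96,0.43,0],[0,0,0.7]],[[0.4,0.3,0],[0,0,0.7]],[[0,0,0],[0,0,0.8]],[[0,0,0],[0,0,0]],[[0,0,0],[0,0,0]]]'
python3 go.py 0.615 0.041 0.30 80
python3 - <<'E'
from h import *
c=Cam("wrist"); cv2.imwrite("pics/w4.png",c.f)
np.savez("w4.npz",f=c.f,K=c.K,p=c.p,R=c.R)
for y in (.2,.24): print(c.pix((.6145+.172*(y-.0445),y,.123)))
E
```

```text
t: 8.93
eef_pos: [0.5685, -0.0426, 0.2948]
ee_rot: [0.7, 0.714, -0.0, -0.001]
contact_force: [0.1, 0.1, -2.7]
opening: 0.0214
grasp_force: 49.3
t: 9.8
eef_pos: [0.615, 0.0541, 0.2951]
ee_rot: [0.765, 0.644, -0.0, -0.0]
contact_force: [0.5, -0.2, -2.6]
opening: 0.0212
grasp_force: 49.3
t 9.8 pos [0.615  0.0541 0.2951] yaw 80.12 open 0.02124890103504052
shift first [-0.43  0.07 -0.16]
turn [-0.01  0.    0.02] then shift [-0.43  0.07 -0.16]
[286.81052037   4.9177122 ]
[286.73672063 -53.8068417 ]
```

View pics/w4.png

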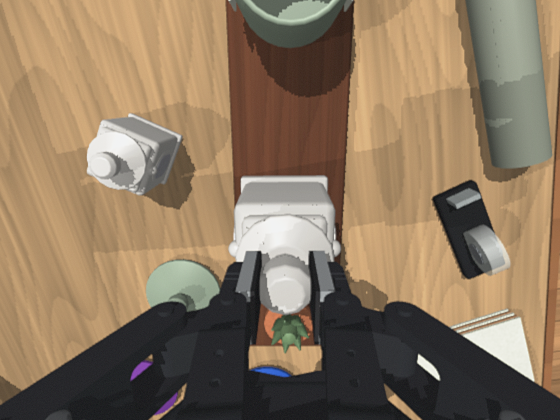

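The jar is square with the board. The canister at the top of the image, with its rim near (290,20), is cut off, so I'll shift about 10 cm toward it for a full view.

```bash

python3 -m crank '[[[1,0,0],[0,0,0]],[[1,0,0],[0,0,0]],[[1,0,0],[0,0,0]],[[0,0,0],[0,0,0]],[[0,0,0],[0,0,0]]]'
python3 - <<'E'
from h import *
c=Cam("wrist"); cv2.imwrite("pics/w5.png",c.f)
h=cv2.cvtColor(c.f,cv2.COLOR_BGR2HSV); print([c.pix((.6145+.172*(y-.0445),y,.123)) for y in (.2,.24)], h[60,290],h[100:200:10,290].tolist())
# board edges in this image
mk=(h[...,2]<110)&(h[...,1]>100)&(h[...,0]<14)
for r in (150,170,190): 
    x=np.where(mk[r,180:400])[0]+180; A,B=c.at((x[0],r),.018),c.at((x[-1],r),.018); print(x[0],x[-1],A,B,np.linalg.norm(A-B),(A+B)/2)
E
```

```text
t: 10.48
eef_pos: [0.631, 0.1414, 0.2952]
ee_rot: [0.766, 0.643, -0.0, 0.0]
contact_force: [-0.1, 0.1, -3.1]
opening: 0.0212
grasp_force: 49.3
[array([285.61773024, 117.36160676]), array([285.4146859 ,  68.36656422])] [57 24 97] [[52, 30, 164], [53, 32, 165], [51, 31, 163], [52, 28, 212], [11, 128, 68], [10, 133, 69], [10, 124, 70], [10, 138, 111], [23, 9, 217], [12, 8, 151]]
232 344 [0.56952325 0.16809688 0.018     ] [0.70363322 0.14436285 0.018     ] 0.13619393740652302 [0.63657823 0.15622986 0.018     ]
233 343 [0.56534345 0.14375786 0.018     ] [0.69933344 0.12005498 0.018     ] 0.13607036060326425 [0.63233844 0.13190642 0.018     ]
234 342 [0.56101685 0.118564   0.018     ] [0.69488263 0.09489335 0.018     ] 0.13594244426622495 [0.62794974 0.10672868 0.018     ]
```

View pics/w5.png

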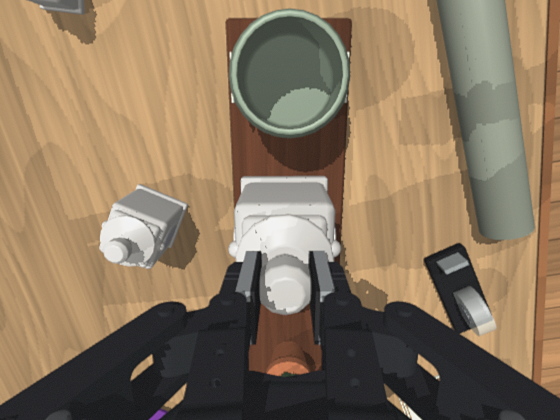

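The canister rim is fully in view, centred near (290,71). I'll fit it.

```bash
python3 - <<'E'
from h import *
c=Cam("wrist"); h=cv2.cvtColor(c.f,cv2.COLOR_BGR2HSV)
mk=((h[...,0]>30)&(h[...,0]<100)&(h[...,1]<110)).astype(np.uint8); mk[:, :222]=0; mk[:,358:]=0; mk[145:]=0
mk=cv2.morphologyEx(mk,cv2.MORPH_OPEN,np.ones((3,3))); q=cv2.convexHull(np.vstack(cv2.findContours(mk,0,1)[0])); e=cv2.fitEllipse(q); print(e,q[:,0].min(0),q[:,0].max(0))
for z in (.118,.123): P=np.array([c.at(v,z) for v in q[:,0]]); (x,y),r=cv2.minEnclosingCircle(P[:,:2].astype(np.float32)); A=np.c_[2*P[:,:2],np.ones(len(P))]; s=np.linalg.lstsq(A,(P[:,:2]**2).sum(1),rcond=None)[0]; print(z,"enc",x,y,r,"lsq",s[:2],np.sqrt(s[2]+s[0]**2+s[1]**2))
# dark interior (mouth)
t=Cam("top"); ht=cv2.cvtColor(t.f,cv2.COLOR_BGR2HSV); mk=((ht[...,0]>30)&(ht[...,0]<100)&(ht[...,1]<110)).astype(np.uint8); z=np.zeros_like(mk); z[135:190,170:228]=mk[135:190,170:228]
q=cv2.convexHull(np.vstack(cv2.findContours(cv2.morphologyEx(z,2,np.ones((3,3))),0,1)[0]))[:,0]
print("top hull",q.min(0),q.max(0), t.pix((.646,.232,.123)))
# plant from top/wrist
E
```

```text
((288.6997375488281, 72.21763610839844), (121.79045104980469, 128.38978576660156), 2.9257733821868896) [229   8] [348 136]
0.118 enc 0.6496511697769165 0.2324591428041458 0.05414459854364395 lsq [0.6502103  0.23354274] 0.05262599847211581
0.123 enc 0.6495607495307922 0.23219244182109833 0.05330068618059158 lsq [0.65011108 0.23325914] 0.05180413851125037
top hull [170 135] [227 189] [197.62073587 160.12103691]
```

Canister centre is about (0.650, 0.2345), on the board's centre line. The row targets are L (0.631, 0.127), M (0.617, 0.046) and S (0.605, −0.025). I'll place the medium jar.

```bash

python3 -m crank '[[[-0.8,0.02,0],[0,0,0]],[[-0.8,0.03,0],[0,0,0]],[[-0.8,0.02,0.3],[0,0,0]],[[-0.8,0.02,0.8],[0,0,0]],[[0,0,0.9],[0,0,0]],[[0,0,0.9],[0,0,0]],[[0,0,0.9],[0,0,0]],[[0,0,0.9],[0,0,0]],[[0,0,0.8],[0,0,0]],[[0,0,0.5],[0,0,0]],[[0,0,0.2],[0,0,0]],[[0,0,0],[0,0,0]]]'
python3 go.py 0.617 0.046 0.101 80
```

```text
t: 12.12
eef_pos: [0.6173, 0.0471, 0.1096]
ee_rot: [0.766, 0.643, 0.0, 0.0]
contact_force: [0.8, -0.8, -2.6]
opening: 0.0214
grasp_force: 49.3
t 12.125 pos [0.6173 0.0471 0.1096] yaw 80.02 open 0.021406389339278332
shift first [-0.04 -0.    0.29]
turn [ 0. -0.  0.] then shift [-0.04 -0.    0.29]
```

```bash

python3 -m crank '[[[-0.04,0,0.1],[0,0,0]],[[0,0,0.07],[0,0,0]],[[0,0,0.05],[0,0,0]],[[0,0,0.03],[0,0,0]],[[0,0,0],[0,0,0]],[[0,0,0],[0,0,0]]]'

```

```text
t: 12.88
eef_pos: [0.617, 0.0461, 0.102]
ee_rot: [0.766, 0.643, 0.0, 0.0]
contact_force: [-0.3, 0.6, -1.9]
opening: 0.0214
grasp_force: 49.3
```

```bash

python3 -m crank '[[[0,0,0.03],[0,0,0]],[[0,0,0.03],[0,0,0]],[[0,0,0],[0,0,0]]]'

```

```text
t: 13.25
eef_pos: [0.6172, 0.0462, 0.1015]
ee_rot: [0.766, 0.643, 0.0, 0.0]
contact_force: [-2.7, -0.8, 6.6]
opening: 0.0208
grasp_force: 50.1
```

```bash

python3 -m crank '[[[0,0,0],[0,0,0]],[[0,0,0],[0,0,0]],[[0,0,0],[0,0,0]],[[0,0,0],[0,0,0]]]' 0.2 50
python3 -m crank '[[[0,0,-0.3],[0,0,0]],[[0,0,-0.6],[0,0,0]],[[0,0,-1],[0,0,0]],[[0,0,-1],[0,0,0]],[[0,0,-1],[0,0,0]],[[0,0,-1],[0,0,0]],[[0,0,-1],[0,0,0]],[[-0.5,-0.5,-1],[0,0,0]],[[-0.5,-1,0],[0,0,0]],[[-0.5,-1,0],[0,0,0]],[[0,0,0],[0,0,0]]]'
python3 - <<'E'
from h import *
c=Cam("wrist"); cv2.imwrite("pics/w6.png",c.f)
print(c.pix((.617,.046,.118)),c.pix((.444,.102,.118)))
E
```

```text
t: 13.75
eef_pos: [0.6169, 0.046, 0.1001]
ee_rot: [0.766, 0.643, -0.0, -0.0]
contact_force: [0.7, -0.5, -0.3]
opening: 0.0509
grasp_force: 0.0
t: 15.12
eef_pos: [0.5339, 0.014, 0.309]
ee_rot: [0.766, 0.643, 0.0, 0.001]
contact_force: [1.0, 0.6, 0.6]
opening: 0.0509
grasp_force: 0.0
[365.40166583 130.80986854] [173.47694854 103.59135656]
```

View pics/w6.png

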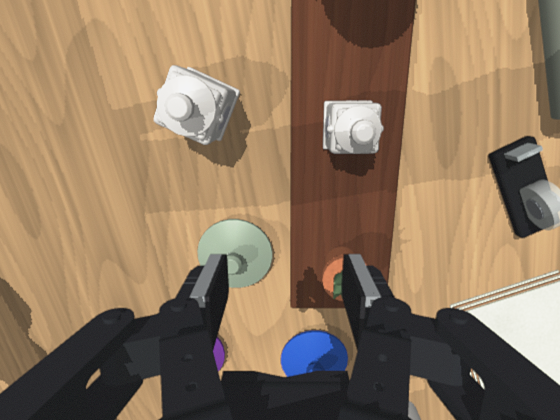

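The medium jar stands square on the board, knob at (362,131). The large jar's knob is at (180,106). Next I'll get its centre and yaw.

```bash
python3 - <<'E'
from h import *
c=Cam("wrist"); h=cv2.cvtColor(c.f,cv2.COLOR_BGR2HSV)
def hull(b):
    z=np.zeros(h.shape[:2],np.uint8); x0,y0,x1,y1=b; z[y0:y1,x0:x1]=((h[...,1]<50)&(h[...,2]>70))[y0:y1,x0:x1]; z=cv2.morphologyEx(z,2,np.ones((3,3)))
    return cv2.approxPolyDP(cv2.convexHull(np.vstack(cv2.findContours(z,0,1)[0])),2,True)[:,0]
q=hull((140,55,255,160)); print(q.tolist()); 
for i in range(len(q)):
    a,b=c.at(q[i],0),c.at(q[i-1],0); d=b-a; print(q[i],q[i-1],np.linalg.norm(d).round(4),np.degrees(np.arctan2(d[1],d[0])).round(1))
print("M",hull((310,90,400,165)).tolist(),c.at((362,130.5),.118))
k=c.at((180,105.5),.116); print("L knob",k)
cv2.imwrite("pics/w6c.png",crop(c.f,196,105,55,550))
E
python3 go.py 0.444 0.102 0.2 80
```

```text
[[171, 66], [189, 68], [238, 91], [219, 140], [202, 145], [153, 122], [156, 91]]
[171  66] [156  91] 0.0361 -136.6
[189  68] [171  66] 0.0219 164.0
[238  91] [189  68] 0.0646 145.5
[219 140] [238  91] 0.0661 55.8
[202 145] [219 140] 0.0234 5.9
[153 122] [202 145] 0.0672 -35.8
[156  91] [153 122] 0.0384 -112.0
M [[379, 105], [381, 131], [374, 153], [332, 154], [322, 149], [323, 102], [369, 101]] [0.61526725 0.04747038 0.118     ]
L knob [0.45036443 0.09990795 0.116     ]
t 15.225 pos [0.5358 0.0148 0.3086] yaw 80.02 open 0.051161839442620566
shift first [ 2.33 -3.53  3.61]
turn [ 0.03 -0.    0.  ] then shift [ 2.33 -3.52  3.62]
```

View pics/w6c.png

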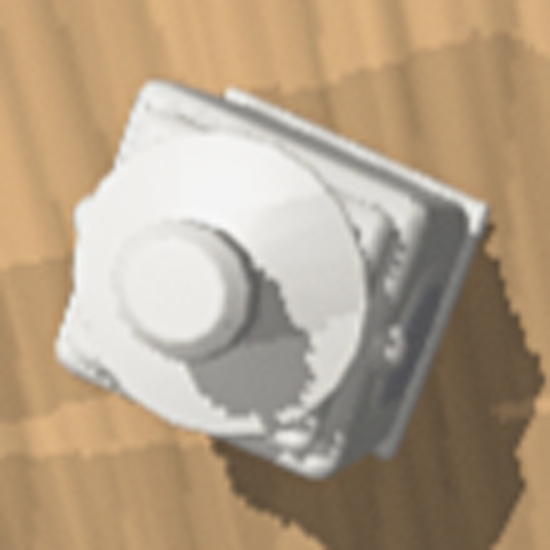

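Badge bumps are on the right and left faces of the large jar, so its x axis has yaw ≈ −34.8° and needs a +25° turn. I'll grip at tool yaw 55 and place at 80.

```bash
python3 - <<'E'
from h import *
c=Cam("wrist"); print((c.at((186.6,68.4),.003)+c.at((218,141),.003))/2, c.at((177.5,107),.120),c.at((180,106),.116))
E
python3 go.py 0.449 0.101 0.2 55
python3 -m crank '[[[0,0,0],[0,0,1]],[[0,0,0],[0,0,1]],[[0,0,0],[0,0,1]],[[0,0,0],[0,0,1]],[[0,0,0],[0,0,1]],[[0,0,0],[0,0,0]]]'
python3 go.py 0.449 0.101 0.2 55
```

```text
[0.44628421 0.09873408 0.003     ] [0.44953734 0.09927525 0.12      ] [0.45088984 0.09986156 0.116     ]
t 15.275 pos [0.5361 0.015  0.3082] yaw 80.04 open 0.05138519903863396
shift first [ 2.32 -3.36  3.6 ]
turn [ 0.02 -0.01  5.01] then shift [ 0.68 -4.02  3.61]
t: 16.02
eef_pos: [0.536, 0.0153, 0.3071]
ee_rot: [0.886, 0.463, 0.0, -0.0]
contact_force: [0.4, 0.1, 0.7]
opening: 0.0511
grasp_force: 0.0
t 16.025 pos [0.536  0.0153 0.3071] yaw 55.13 open 0.0511068653912603
shift first [ 0.69 -4.01  3.57]
turn [-0.   -0.    0.03] then shift [ 0.68 -4.01  3.57]
```

```bash

python3 -m crank '[[[0.1,-0.67,0.5],[0,0,0]],[[0.1,-0.67,0.5],[0,0,0]],[[0.1,-0.67,0.5],[0,0,0]],[[0.1,-0.67,0.5],[0,0,0]],[[0.11,-0.67,0.5],[0,0,0]],[[0.11,-0.66,0.5],[0,0,0]],[[0,0,0.8],[0,0,0]],[[0,0,0.8],[0,0,0]],[[0,0,0.8],[0,0,0]],[[0,0,0.8],[0,0,0]],[[0,0,0.4],[0,0,0]],[[0,0,0.2],[0,0,0]]]' 0.4 50
python3 -m crank '[[[0,0,0],[0,0,0]],[[0,0,0],[0,0,0]]]'
```

```text
t: 17.52
eef_pos: [0.4475, 0.0992, 0.1028]
ee_rot: [0.887, 0.462, -0.0, -0.0]
contact_force: [-0.6, -0.0, 0.3]
opening: 0.0598
grasp_force: 0.0
t: 17.77
eef_pos: [0.4479, 0.0991, 0.1038]
ee_rot: [0.887, 0.462, 0.001, 0.0]
contact_force: [-0.0, -0.1, 0.1]
opening: 0.0595
grasp_force: 0.0
```

```bash

python3 -m crank '[[[0,0,0],[0,0,0]],[[0,0,0],[0,0,0]],[[0,0,0],[0,0,0]],[[0,0,0],[0,0,0]],[[0,0,0],[0,0,0]],[[0,0,0],[0,0,0]]]' -1 60
python3 -m crank '[[[0,0,-0.2],[0,0,0]],[[0,0,-0.6],[0,0,0]],[[0,0,-0.9],[0,0,0]],[[0,0,-0.9],[0,0,0]],[[0,0,-0.9],[0,0,0]],[[0,0,-0.9],[0,0,0]],[[0,0,-0.9],[0,0,0]],[[0,0,-0.4],[0,0,-1]],[[0,0,0],[0,0,-1]],[[0,0,0],[0,0,-1]],[[0,0,0],[0,0,-1]],[[0,0,0],[0,0,-1]]]'
python3 go.py 0.631 0.127 0.27 80
```

```text
t: 18.52
eef_pos: [0.4481, 0.0986, 0.1037]
ee_rot: [0.887, 0.462, 0.001, 0.0]
contact_force: [0.6, -2.5, 5.9]
opening: 0.023
grasp_force: 58.7
t: 20.02
eef_pos: [0.4463, 0.0989, 0.2735]
ee_rot: [0.765, 0.644, -0.001, -0.001]
contact_force: [0.3, -0.2, -3.1]
opening: 0.0226
grasp_force: 59.3
t 20.025 pos [0.4463 0.0989 0.2735] yaw 80.23 open 0.022641120250754567
shift first [1.97 5.91 0.1 ]
turn [-0.02  0.01  0.05] then shift [1.99 5.9  0.12]
```

```bash

python3 -m crank '[[[0.25,0.74,0],[0,0,0]],[[0.25,0.74,0],[0,0,0]],[[0.25,0.74,0],[0,0,0]],[[0.25,0.74,0],[0,0,0]],[[0.25,0.74,0],[0,0,0]],[[0.25,0.74,0],[0,0,0]],[[0.25,0.74,0],[0,0,0]],[[0.24,0.72,0],[0,0,0]],[[0,0,0],[0,0,0]],[[0,0,0],[0,0,0]]]'
python3 go.py 0.631 0.127 0.122 80
python3 - <<'E'
from h import *
c=Cam("wrist"); cv2.imwrite("pics/w7.png",c.f)
E
```

```text
t: 21.28
eef_pos: [0.6307, 0.1272, 0.2732]
ee_rot: [0.766, 0.643, -0.001, -0.001]
contact_force: [0.8, -0.4, -3.1]
opening: 0.0229
grasp_force: 59.5
t 21.275 pos [0.6307 0.1272 0.2732] yaw 80.07 open 0.022947911168486726
shift first [-0.    0.02  5.04]
turn [-0.03  0.01  0.01] then shift [-0.    0.01  5.04]
```

View pics/w7.png

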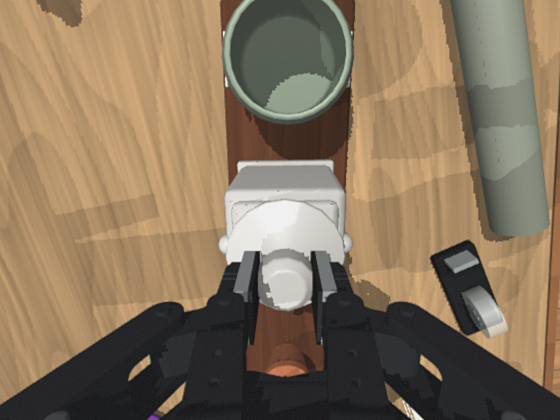

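The large jar is square with the board: its foot edge at row 162 is level and it is centred between the board edges. I'll lower it.

```bash

python3 -m crank '[[[0,0,0.5],[0,0,0]],[[0,0,0.9],[0,0,0]],[[0,0,0.9],[0,0,0]],[[0,0,0.9],[0,0,0]],[[0,0,0.8],[0,0,0]],[[0,0,0.5],[0,0,0]],[[0,0,0.3],[0,0,0]],[[0,0,0.1],[0,0,0]],[[0,0,0.06],[0,0,0]],[[0,0,0.03],[0,0,0]],[[0,0,0],[0,0,0]],[[0,0,0],[0,0,0]]]'
python3 -m crank '[[[0,0,0.03],[0,0,0]],[[0,0,0],[0,0,0]]]'
```

```text
t: 22.82
eef_pos: [0.6322, 0.1271, 0.1248]
ee_rot: [0.766, 0.643, 0.0, 0.0]
contact_force: [-0.0, 0.4, -3.9]
opening: 0.0227
grasp_force: 59.5
t: 23.08
eef_pos: [0.6319, 0.127, 0.1235]
ee_rot: [0.766, 0.643, -0.0, -0.0]
contact_force: [0.2, -0.4, -2.6]
opening: 0.0225
grasp_force: 59.5
```

```bash

python3 -m crank '[[[0,0,0.03],[0,0,0]],[[0,0,0.03],[0,0,0]],[[0,0,0],[0,0,0]]]'
```

```text
t: 23.45
eef_pos: [0.6322, 0.127, 0.122]
ee_rot: [0.766, 0.643, 0.0, 0.0]
contact_force: [0.0, -0.2, -1.0]
opening: 0.0228
grasp_force: 59.6
```

```bash

python3 -m crank '[[[0,0,0.03],[0,0,0]],[[0,0,0],[0,0,0]]]'
python3 -m crank '[[[0,0,0],[0,0,0]],[[0,0,0],[0,0,0]],[[0,0,0],[0,0,0]],[[0,0,0],[0,0,0]]]' 0.2 50
python3 -m crank '[[[0,0,-0.3],[0,0,0]],[[0,0,-0.8],[0,0,0]],[[0,0,-1],[0,0,0]],[[0.3,-0.6,-1],[0,0,0]],[[0.5,-0.9,-1],[0,0,0]],[[0.5,-0.9,-1],[0,0,0]],[[0.5,-0.9,-0.8],[0,0,0]],[[0.5,-0.9,0],[0,0,0]],[[0.5,-0.9,0],[0,0,0]],[[0.5,-0.9,0],[0,0,0]],[[0.4,-0.75,0],[0,0,0]],[[0,0,0],[0,0,0]]]' 0.3
python3 - <<'E'
from h import *
c=Cam("wrist"); cv2.imwrite("pics/w8.png",c.f)
print(c.pix((.631,.127,.136)),c.pix((.419,.374,.084)))
E
```

```text
t: 23.7
eef_pos: [0.6327, 0.1269, 0.1217]
ee_rot: [0.766, 0.643, 0.001, 0.001]
contact_force: [-0.4, -2.4, 3.6]
opening: 0.0229
grasp_force: 60.2
t: 24.2
eef_pos: [0.6319, 0.1271, 0.1207]
ee_rot: [0.766, 0.643, -0.0, -0.0]
contact_force: [-0.1, -0.5, -0.2]
opening: 0.0509
grasp_force: 0.0
t: 25.7
eef_pos: [0.4503, 0.2731, 0.2989]
ee_rot: [0.765, 0.645, 0.001, 0.0]
contact_force: [0.2, -0.6, -0.2]
opening: 0.0552
grasp_force: 0.0
[486.69766024 294.48109687] [236.26673955  78.86171916]
```

View pics/w8.png

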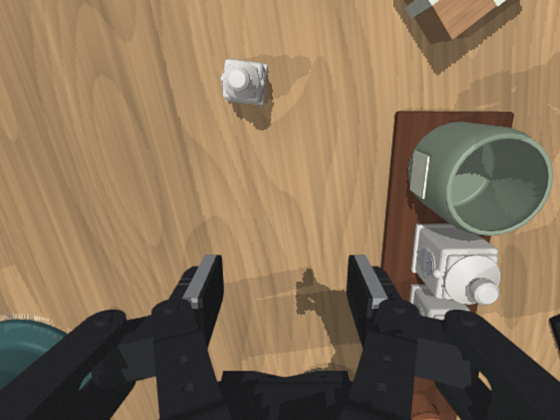

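The large jar stands beside the canister, and the small jar's knob is at (237,79). I have used all 14 pictures, so the rest is measured numerically. First the small jar's yaw and which face carries the badge, checking where the bump seen at side pixel (291.4,374.6) lies.

```bash
python3 - <<'E'
from h import *
c,s=Cam("wrist"),Cam("side"); h=cv2.cvtColor(c.f,cv2.COLOR_BGR2HSV)
z=np.zeros(h.shape[:2],np.uint8); z[45:120,205:285]=((h[...,1]<55)&(h[...,2]>70))[45:120,205:285]; z=cv2.morphologyEx(z,2,np.ones((2,2)))
n,l,st,_=cv2.connectedComponentsWithStats(z); z=(l==1+st[1:,4].argmax()).astype(np.uint8)
q=cv2.approxPolyDP(cv2.convexHull(np.vstack(cv2.findContours(z,0,1)[0])),1.5,True)[:,0]
for i in range(len(q)):
    a,b=c.at(q[i],.0),c.at(q[i-1],.0); d=b-a; print(q[i],q[i-1],np.linalg.norm(d).round(4),np.degrees(np.arctan2(d[1],d[0])).round(1))
k=c.at((237,79),.083); print("knob",k)
for zc in (.03,.042):
  for y in (-20,-10,0):
    for nm,o in (("-x",(-.024,0)),("+y",(0,.024)),("-y",(0,-.024)),("+x",(.024,0))):
        r=R.from_euler("z",y,degrees=True).apply([*o,zc]); print(zc,y,nm,s.pix(r+[k[0],k[1],0]).round(1),c.pix(r+[k[0],k[1],0]).round(1))
E
python3 go.py 0.419 0.374 0.2 80
```

```text
[225  59] [220  76] 0.0202 -120.1
[252  61] [225  59] 0.0321 166.1
[266  65] [252  61] 0.0171 155.1
[262 104] [266  65] 0.045 72.9
[227 101] [262 104] 0.043 -14.7
[222  97] [227 101] 0.0075 -48.5
[220  76] [222  97] 0.0241 -97.3
knob [0.42124952 0.37248598 0.083     ]
0.03 -20 -x [290.9 376.5] [222.   77.6]
0.03 -20 +y [274.1 380.7] [246.3  58.9]
0.03 -20 -y [286.7 359.6] [240.3 103.4]
0.03 -20 +x [270.3 363.6] [264.3  85.5]
0.03 -10 -x [291.8 374.5] [221.9  81.6]
0.03 -10 +y [276.  381.7] [242.5  58.6]
0.03 -10 -y [284.9 358.7] [243.9 103.8]
0.03 -10 +x [269.3 365.5] [264.5  81.6]
0.03 0 -x [292.4 372.5] [222.4  85.5]
0.03 0 +y [278.  382.3] [238.7  58.9]
0.03 0 -y [282.9 358.1] [247.6 103.5]
0.03 0 +x [268.7 367.5] [264.1  77.7]
0.042 -20 -x [291.1 374.6] [220.1  77. ]
0.042 -20 +y [274.  378.9] [245.1  57.7]
0.042 -20 -y [286.8 357.6] [239.  103.6]
0.042 -20 +x [270.2 361.6] [263.6  85.1]
0.042 -10 -x [292.  372.7] [220.  81.]
0.042 -10 +y [275.9 379.9] [241.2  57.3]
0.042 -10 -y [284.9 356.7] [242.7 103.9]
0.042 -10 +x [269.2 363.5] [263.9  81.1]
0.042 0 -x [292.6 370.6] [220.5  85.1]
0.042 0 +y [278.  380.5] [237.3  57.7]
0.042 0 -y [282.9 356.1] [246.4 103.6]
0.042 0 +x [268.5 365.6] [263.5  77. ]
t 25.85 pos [0.4527 0.2706 0.2981] yaw 79.95 open 0.055346858714808524
shift first [ 3.2  -1.71  3.27]
turn [ 0.01  0.   -0.01] then shift [ 3.2  -1.71  3.27]
```

The bump matches the −x face, so the badges are on ±x and the yaw is about −16°. I'll grip at tool yaw 74 and place at 80.

```bash

python3 -m crank '[[[0,0,0],[0,0,1]],[[0,0,0],[0,0,0.2]],[[0,0,0],[0,0,0]]]' 0.4 50
python3 - <<'E'
from h import *
c=Cam("wrist"); t=Cam("top"); s=Cam("side")
print(tri(t,(150.1,240.5),s,(282,362)))
E
python3 go.py 0.421 0.373 0.2 74
```

```text
t: 26.22
eef_pos: [0.4522, 0.271, 0.2978]
ee_rot: [0.798, 0.602, -0.0, -0.0]
contact_force: [0.5, 0.1, 0.3]
opening: 0.0597
grasp_force: 0.0
(array([0.4173934 , 0.37425436, 0.08578973]), np.float64(0.0014341524014559713))
t 26.375 pos [0.4519 0.2713 0.2978] yaw 74.06 open 0.0600711359206508
shift first [ 2.98 -1.92  3.26]
turn [-0.    0.    0.01] then shift [ 2.98 -1.92  3.26]
```

```bash

python3 -m crank '[[[0.6,-0.38,0.5],[0,0,0]],[[0.6,-0.38,0.5],[0,0,0]],[[0.6,-0.38,0.5],[0,0,0]],[[0.6,-0.38,0.5],[0,0,0]],[[0.6,-0.4,0.5],[0,0,0]],[[0,0,0],[0,0,0]],[[0,0,0],[0,0,0]]]'
python3 - <<'E'
from h import *
c=Cam("wrist"); h=cv2.cvtColor(c.f,cv2.COLOR_BGR2HSV); e=c.pix((.421,.373,.083)); x,y=e.astype(int); print(e)
z=np.zeros(h.shape[:2],np.uint8); z[y-60:y+45,x-50:x+50]=((h[...,1]<55)&(h[...,2]>70))[y-60:y+45,x-50:x+50]; z=cv2.morphologyEx(z,2,np.ones((3,3)))
n,l,st,_=cv2.connectedComponentsWithStats(z); z=(l==1+st[1:,4].argmax()).astype(np.uint8)
q=cv2.convexHull(np.vstack(cv2.findContours(z,0,1)[0])); print(cv2.approxPolyDP(q,2,True)[:,0].tolist())
g=cv2.GaussianBlur(cv2.cvtColor(c.f,6),(3,3),0)
o=cv2.HoughCircles(g[y-40:y+40,x-40:x+40],cv2.HOUGH_GRADIENT,1,20,param1=60,param2=10,minRadius=8,maxRadius=20)
for a in o[0][:4]: uv=a[:2]+[x-40,y-40]; print(uv,a[2],c.at(uv,.081))
E
python3 go.py 0.421 0.373 0.068 74
```

```text
t: 27.25
eef_pos: [0.4217, 0.3733, 0.2231]
ee_rot: [0.799, 0.602, 0.0, 0.0]
contact_force: [0.3, 1.3, -0.4]
opening: 0.0595
grasp_force: 0.0
[285.12776393 192.02478382]
[[305, 151], [308, 183], [304, 199], [286, 204], [264, 200], [259, 182], [262, 151]]
[279.5 181.5] 19.4 [0.41881685 0.38267434 0.081     ]
[297.5 171.5] 12.5 [0.43577235 0.38676413 0.081     ]
[304.5 208.5] 10.0 [0.43292794 0.35361733 0.081     ]
t 27.3 pos [0.422  0.3731 0.2234] yaw 73.97 open 0.059928600915024284
shift first [-0.01 -0.03  5.18]
turn [ 0.01 -0.   -0.01] then shift [-0.01 -0.03  5.18]
```

The foot edge is level at row 151, so the yaw is aligned, and the knob centre is where I predicted. Next: descend, grip and lift.

```bash

python3 -m crank '[[[0,-0.03,0.8],[0,0,0]],[[0,0,0.9],[0,0,0]],[[0,0,0.9],[0,0,0]],[[0,0,0.9],[0,0,0]],[[0,0,0.9],[0,0,0]],[[0,0,0.5],[0,0,0]],[[0,0,0.25],[0,0,0]],[[0,0,0],[0,0,0]],[[0,0,0],[0,0,0]]]'
python3 -m crank '[[[0,0,0],[0,0,0]],[[0,0,0],[0,0,0]],[[0,0,0],[0,0,0]],[[0,0,0],[0,0,0]],[[0,0,0],[0,0,0]],[[0,0,0],[0,0,0]]]' -1 50
python3 -m crank '[[[0,0,-0.2],[0,0,0]],[[0,0,-0.6],[0,0,0]],[[0,0,-1],[0,0,0]],[[0,0,-1],[0,0,0]],[[0,0,-1],[0,0,0]],[[0,0,-1],[0,0,0]],[[0,0,-1],[0,0,0]],[[0,0,-1],[0,0,0.6]],[[0,0,0],[0,0,0.6]],[[0,0,0],[0,0,0]]]'
python3 go.py 0.605 -0.025 0.26 80
```

```text
t: 28.42
eef_pos: [0.4207, 0.3745, 0.0692]
ee_rot: [0.798, 0.602, 0.001, -0.0]
contact_force: [-0.3, 0.2, 0.2]
opening: 0.0601
grasp_force: 0.0
t: 29.18
eef_pos: [0.4208, 0.3742, 0.069]
ee_rot: [0.799, 0.602, 0.0, 0.0]
contact_force: [0.1, -1.6, 6.6]
opening: 0.0212
grasp_force: 48.9
t: 30.42
eef_pos: [0.42, 0.374, 0.2733]
ee_rot: [0.829, 0.56, 0.0, 0.0]
contact_force: [-0.2, -0.2, -2.4]
opening: 0.0209
grasp_force: 49.1
t 30.425 pos [0.42   0.374  0.2733] yaw 68.08 open 0.02091779136033914
shift first [-10.04  10.69   0.45]
turn [ 0.01 -0.01 -2.38] then shift [-12.03   8.38   0.44]
```

I turned the wrong way, to yaw 68. I'll correct to 80 with −2.4 units, then carry it over.

```bash

python3 -m crank '[[[0,0,0],[0,0,-0.8]],[[0,0,0],[0,0,-0.8]],[[0,0,0],[0,0,-0.8]],[[-0.5,0.35,0],[0,0,0]],[[-0.86,0.6,0],[0,0,0]],[[-0.86,0.6,0],[0,0,0]],[[-0.86,0.6,0],[0,0,0]],[[-0.86,0.6,0],[0,0,0]],[[-0.86,0.6,0],[0,0,0]],[[-0.86,0.6,0],[0,0,0]],[[-0.86,0.6,0],[0,0,0]],[[-0.86,0.6,0],[0,0,0]]]'
python3 -m crank '[[[-0.86,0.6,0],[0,0,0]],[[-0.86,0.6,0],[0,0,0]],[[-0.86,0.6,0],[0,0,0]],[[-0.86,0.6,0],[0,0,0]],[[-0.86,0.6,0],[0,0,0]],[[-0.35,0.24,0],[0,0,0]],[[0,0,0],[0,0,0]],[[0,0,0],[0,0,0]]]'
python3 go.py 0.605 -0.025 0.091 80
```

```text
t: 31.92
eef_pos: [0.5343, 0.1266, 0.2722]
ee_rot: [0.767, 0.642, -0.0, 0.0]
contact_force: [0.9, 0.4, -1.6]
opening: 0.021
grasp_force: 49.2
t: 32.92
eef_pos: [0.6051, -0.0234, 0.2724]
ee_rot: [0.765, 0.644, 0.0, -0.0]
contact_force: [-0.2, 0.2, -2.4]
opening: 0.0214
grasp_force: 49.2
t 32.925 pos [ 0.6051 -0.0234  0.2724] yaw 80.13 open 0.021425606097929883
shift first [-0.06  0.01  6.05]
turn [-0.01 -0.01  0.03] then shift [-0.05  0.    6.05]
```

```bash

python3 -m crank '[[[-0.05,0,0.5],[0,0,0]],[[0,0,0.9],[0,0,0]],[[0,0,0.9],[0,0,0]],[[0,0,0.9],[0,0,0]],[[0,0,0.9],[0,0,0]],[[0,0,0.8],[0,0,0]],[[0,0,0.5],[0,0,0]],[[0,0,0.3],[0,0,0]],[[0,0,0.2],[0,0,0]],[[0,0,0.1],[0,0,0]],[[0,0,0],[0,0,0]],[[0,0,0],[0,0,0]]]'
python3 -m crank '[[[0,0,0.03],[0,0,0]],[[0,0,0.03],[0,0,0]],[[0,0,0],[0,0,0]]]'
```

```text
t: 34.42
eef_pos: [0.6058, -0.0265, 0.0929]
ee_rot: [0.766, 0.643, 0.0, 0.0]
contact_force: [-0.4, 0.2, -1.9]
opening: 0.0211
grasp_force: 49.2
t: 34.8
eef_pos: [0.6054, -0.0265, 0.0905]
ee_rot: [0.766, 0.643, -0.0, -0.0]
contact_force: [-1.3, -0.5, -0.9]
opening: 0.0214
grasp_force: 49.2
```

```bash

python3 -m crank '[[[0,0,0.04],[0,0,0]],[[0,0,0.03],[0,0,0]],[[0,0,0],[0,0,0]]]'
python3 -m crank '[[[0,0,0.03],[0,0,0]],[[0,0,0],[0,0,0]]]'
```

```text
t: 35.17
eef_pos: [0.6054, -0.0264, 0.0883]
ee_rot: [0.766, 0.643, -0.0, -0.0]
contact_force: [-0.8, 0.4, -1.7]
opening: 0.0216
grasp_force: 49.2
t: 35.42
eef_pos: [0.6054, -0.0265, 0.0875]
ee_rot: [0.766, 0.643, -0.0, -0.0]
contact_force: [0.3, 0.4, -1.3]
opening: 0.0208
grasp_force: 49.2
```

```bash

python3 -m crank '[[[0,0,0.03],[0,0,0]],[[0,0,0],[0,0,0]]]'
python3 -m crank '[[[0,0,0.03],[0,0,0]],[[0,0,0],[0,0,0]]]'
```

```text
t: 35.67
eef_pos: [0.6058, -0.0265, 0.087]
ee_rot: [0.766, 0.643, 0.0, 0.0]
contact_force: [-0.4, 0.1, 1.1]
opening: 0.0214
grasp_force: 49.4
t: 35.92
eef_pos: [0.6058, -0.0265, 0.087]
ee_rot: [0.766, 0.643, 0.0, 0.0]
contact_force: [-2.9, -0.9, 7.4]
opening: 0.0215
grasp_force: 50.0
```

```bash

python3 -m crank '[[[0,0,0],[0,0,0]],[[0,0,0],[0,0,0]],[[0,0,0],[0,0,0]],[[0,0,0],[0,0,0]]]' 0.2 50
python3 -m crank '[[[0,0,-0.3],[0,0,0]],[[0,0,-0.8],[0,0,0]],[[0,0,-1],[0,0,0]],[[0,0,-1],[0,0,0]],[[-0.6,-0.4,-1],[0,0,0]],[[-0.9,-0.7,-1],[0,0,0]],[[-0.9,-0.8,-1],[0,0,0]],[[-0.9,-0.8,0],[0,0,0]],[[-0.9,-0.8,0],[0,0,0]],[[-0.9,-0.7,0],[0,0,0]],[[-0.5,-0.4,0],[0,0,0]],[[0,0,0],[0,0,0]]]' 0.4
python3 -m crank '[[[0,0,0],[0,0,0]]]'
python3 - <<'E'
from h import *
c=Cam("wrist"); h=cv2.cvtColor(c.f,cv2.COLOR_BGR2HSV); e=c.pix((.441,-.103,.012)); print(e,c.pix((.441,-.103,.046)))
mk=((h[...,0]>30)&(h[...,0]<85)&(h[...,1]<110)&(h[...,1]>12)).astype(np.uint8); mk=cv2.morphologyEx(mk,2,np.ones((5,5)))
n,l,st,ce=cv2.connectedComponentsWithStats(mk)
for i in range(1,n):
    if st[i,4]>800: 
        q=cv2.convexHull(np.vstack(cv2.findContours((l==i).astype(np.uint8),0,1)[0])); P=np.array([c.at(v,.012) for v in q[:,0]]); A=np.c_[2*P[:,:2],np.ones(len(P))]; s=np.linalg.lstsq(A,(P[:,:2]**2).sum(1),rcond=None)[0]
        print(st[i],s[:2],np.sqrt(s[2]+s[:2]@s[:2]))
E
python3 go.py .441 -.103 .15 80
```

```text
t: 36.42
eef_pos: [0.6054, -0.0264, 0.0856]
ee_rot: [0.766, 0.643, -0.0, -0.0]
contact_force: [0.2, -0.7, -0.2]
opening: 0.051
grasp_force: 0.0
t: 37.92
eef_pos: [0.4398, -0.169, 0.2694]
ee_rot: [0.767, 0.642, -0.0, 0.001]
contact_force: [-1.0, -0.2, 0.3]
opening: 0.0595
grasp_force: 0.0
t: 38.05
eef_pos: [0.4413, -0.1673, 0.2693]
ee_rot: [0.766, 0.643, 0.0, 0.0]
contact_force: [-0.1, -0.3, 0.4]
opening: 0.0595
grasp_force: 0.0
[275.22028829 110.11952475] [274.34847277 111.16272278]
[ 230   61   93   96 7005] [ 0.44191915 -0.10356902] 0.0518518345203056
[ 411   99   50   47 1456] [ 0.61699807 -0.14742513] 0.026806310247753682
t 38.1 pos [ 0.4413 -0.1671  0.2691] yaw 80.12 open 0.059808122620605086
shift first [ 2.1  -0.38  3.97]
turn [ 0.01 -0.    0.02] then shift [ 2.1  -0.38  3.97]
```

Lid centre (0.442, −0.1035), with the fitted radius matching the 52 mm flange. I'll descend and grip it.

```bash

python3 -m crank '[[[0.52,-0.08,0.5],[0,0,0]],[[0.52,-0.09,0.9],[0,0,0]],[[0.52,-0.09,0.9],[0,0,0]],[[0.53,-0.09,0.9],[0,0,0]],[[0,0,0.9],[0,0,0]],[[0,0,0.9],[0,0,0]],[[0,0,0.9],[0,0,0]],[[0,0,0.9],[0,0,0]],[[0,0,0.6],[0,0,0]],[[0,0,0.3],[0,0,0]],[[0,0,0.1],[0,0,0]],[[0,0,0],[0,0,0]]]'
python3 go.py .442 -.1035 .031 80
```

```text
t: 39.6
eef_pos: [0.4414, -0.1043, 0.0351]
ee_rot: [0.766, 0.643, 0.0, 0.0]
contact_force: [-0.3, 0.4, -0.2]
opening: 0.0598
grasp_force: 0.0
t 39.6 pos [ 0.4414 -0.1043  0.0351] yaw 80.05 open 0.05980620058204598
shift first [0.03 0.01 0.14]
turn [ 0.01 -0.    0.01] then shift [0.03 0.01 0.14]
```

```bash

python3 -m crank '[[[0.03,0.01,0.1],[0,0,0]],[[0,0,0],[0,0,0]]]'
python3 -m crank '[[[0,0,0],[0,0,0]],[[0,0,0],[0,0,0]],[[0,0,0],[0,0,0]],[[0,0,0],[0,0,0]],[[0,0,0],[0,0,0]],[[0,0,0],[0,0,0]]]' -1 60
python3 -m crank '[[[0,0,-0.2],[0,0,0]],[[0,0,-0.6],[0,0,0]],[[0,0,-1],[0,0,0]],[[0,0,-1],[0,0,0]],[[0,0,-1],[0,0,0]],[[0,0,-1],[0,0,0]],[[0,0,-1],[0,0,0]],[[0,0,-1],[0,0,0]],[[0,0,-1],[0,0,0]],[[0,0,-0.5],[0,0,0]],[[0,0,0],[0,0,0]],[[0,0,0],[0,0,0]]]'
python3 go.py .65 .2345 .28 80
```

```text
t: 39.85
eef_pos: [0.4416, -0.1037, 0.032]
ee_rot: [0.766, 0.643, 0.0, 0.0]
contact_force: [-0.1, -0.5, -0.4]
opening: 0.0598
grasp_force: 0.0
t: 40.6
eef_pos: [0.4418, -0.1037, 0.0323]
ee_rot: [0.766, 0.643, 0.0, 0.0]
contact_force: [-1.1, -0.5, 4.8]
opening: 0.0251
grasp_force: 58.6
t: 42.1
eef_pos: [0.4405, -0.1035, 0.2795]
ee_rot: [0.766, 0.643, -0.001, -0.001]
contact_force: [0.6, -0.2, -2.0]
opening: 0.025
grasp_force: 59.3
t 42.1 pos [ 0.4405 -0.1035  0.2795] yaw 80.03 open 0.025042762565660074
shift first [12.31  4.93 -0.03]
turn [-0.03 -0.    0.01] then shift [12.31  4.92 -0.02]
```

```bash

python3 -m crank '[[[0.5,0.2,0],[0,0,0]],[[0.9,0.36,0],[0,0,0]],[[0.9,0.36,0],[0,0,0]],[[0.9,0.36,0],[0,0,0]],[[0.9,0.36,0],[0,0,0]],[[0.9,0.36,0],[0,0,0]],[[0.9,0.36,0],[0,0,0]],[[0.9,0.36,0],[0,0,0]],[[0.9,0.36,0],[0,0,0]],[[0.9,0.36,0],[0,0,0]],[[0.5,0.4,0],[0,0,0]],[[0,0,0],[0,0,0]]]'
python3 -m crank '[[[0,0,0],[0,0,0]]]'
python3 - <<'E'
from h import *
c=Cam("wrist"); h=cv2.cvtColor(c.f,cv2.COLOR_BGR2HSV); e=c.pix((.65,.2345,.123)); print(e)
x,y=e.astype(int); mk=((h[...,0]>30)&(h[...,0]<100)&(h[...,1]<110)).astype(np.uint8); z=np.zeros_like(mk); y0,y1=max(0,y-85),y+75; z[y0:y1,x-80:x+80]=mk[y0:y1,x-80:x+80]; z=cv2.morphologyEx(z,2,np.ones((3,3)))
n,l,st,_=cv2.connectedComponentsWithStats(z); i=l[y,x]; print(st[i] if i else st)
if i==0: i=1+st[1:,4].argmax()
q=cv2.convexHull(np.vstack(cv2.findContours((l==i).astype(np.uint8),0,1)[0]))[:,0].astype(float)
q=q[(q[:,1]<y+10)&(q[:,1]>1)]; P=np.array([c.at(v,.122) for v in q])[:,:2]
from scipy.optimize import least_squares
for r in (None,.050): 
    f=(lambda p:np.hypot(*(P-p[:2]).T)-(r or p[2])); s=least_squares(f,[.65,.2345,.05],loss="soft_l1",f_scale=.001); print(r,s.x,np.abs(f(s.x)).mean(),len(P))
E
python3 go.py .65 .2345 .28 80
```

```text
t: 43.6
eef_pos: [0.6018, 0.1464, 0.2786]
ee_rot: [0.765, 0.644, -0.001, -0.001]
contact_force: [-0.4, -0.9, -2.1]
opening: 0.0252
grasp_force: 59.4
t: 43.72
eef_pos: [0.6013, 0.1446, 0.2794]
ee_rot: [0.766, 0.643, -0.001, -0.0]
contact_force: [0.2, -0.6, -2.0]
opening: 0.0248
grasp_force: 59.4
[326.00053397  70.65178052]
[  261     1   128   136 13701]
None [0.64855744 0.23295338 0.0522442 ] 0.0002505767641366209 22
0.05 [0.64969518 0.23550129 0.05      ] 0.0006454859906246936 22
t 43.775 pos [0.6015 0.1444 0.2798] yaw 79.99 open 0.025223146057669215
shift first [ 3.24  1.07 -0.01]
turn [-0.02  0.01 -0.  ] then shift [ 3.24  1.07 -0.01]
```

```bash

python3 -m crank '[[[0.65,0.2,0],[0,0,0]],[[0.65,0.21,0],[0,0,0]],[[0.65,0.21,0],[0,0,0]],[[0.65,0.21,0],[0,0,0]],[[0.64,0.2,0],[0,0,0]],[[0,0,0.6],[0,0,0]],[[0,0,0.9],[0,0,0]],[[0,0,0.9],[0,0,0]],[[0,0,0.8],[0,0,0]],[[0,0,0.5],[0,0,0]],[[0,0,0.2],[0,0,0]],[[0,0,0],[0,0,0]]]'
python3 -m crank '[[[0,0,0],[0,0,0]]]'
python3 go.py .6497 .2348 .1453 80
```

```text
t: 45.28
eef_pos: [0.6494, 0.2357, 0.1637]
ee_rot: [0.766, 0.643, 0.0, -0.0]
contact_force: [0.1, 0.7, -1.4]
opening: 0.0248
grasp_force: 59.4
t: 45.4
eef_pos: [0.6499, 0.236, 0.1648]
ee_rot: [0.766, 0.643, 0.001, 0.0]
contact_force: [-0.3, -0.0, -2.2]
opening: 0.0254
grasp_force: 59.4
t 45.4 pos [0.6499 0.236  0.1648] yaw 80.03 open 0.02537620837471032
shift first [-0.04 -0.    0.65]
turn [ 0.02 -0.01  0.01] then shift [-0.04 -0.    0.65]
```

```bash

python3 -m crank '[[[-0.04,0,0.1],[0,0,0]],[[0,0,0.1],[0,0,0]],[[0,0,0.1],[0,0,0]],[[0,0,0.1],[0,0,0]],[[0,0,0],[0,0,0]]]'
python3 -m crank '[[[0,0,0.06],[0,0,0]],[[0,0,0.06],[0,0,0]],[[0,0,0],[0,0,0]]]'
```

```text
t: 46.02
eef_pos: [0.649, 0.2344, 0.1513]
ee_rot: [0.766, 0.643, -0.0, -0.0]
contact_force: [-0.8, -0.1, -2.4]
opening: 0.0251
grasp_force: 59.4
t: 46.4
eef_pos: [0.6491, 0.2345, 0.148]
ee_rot: [0.766, 0.643, -0.0, -0.0]
contact_force: [-0.0, -0.1, -1.8]
opening: 0.0249
grasp_force: 59.4
```

```bash

python3 -m crank '[[[0,0,0.04],[0,0,0]],[[0,0,0.04],[0,0,0]],[[0,0,0],[0,0,0]]]'
python3 -m crank '[[[0,0,0.03],[0,0,0]],[[0,0,0],[0,0,0]]]'
```

```text
t: 46.78
eef_pos: [0.6492, 0.2345, 0.1456]
ee_rot: [0.766, 0.643, -0.0, -0.0]
contact_force: [0.3, 1.2, -2.4]
opening: 0.0251
grasp_force: 59.4
t: 47.02
eef_pos: [0.6492, 0.2346, 0.1454]
ee_rot: [0.766, 0.643, 0.0, 0.0]
contact_force: [-0.9, -0.5, 2.1]
opening: 0.0252
grasp_force: 59.8
```

Contact came at 0.1454, where seating was expected. I'll release, retreat and check the scene.

```bash

python3 -m crank '[[[0,0,0],[0,0,0]],[[0,0,0],[0,0,0]],[[0,0,0],[0,0,0]],[[0,0,0],[0,0,0]]]' 0.2
python3 -m crank '[[[0,0,-0.3],[0,0,0]],[[0,0,-0.8],[0,0,0]],[[0,0,-1],[0,0,0]],[[0,0,-1],[0,0,0]],[[-0.3,-0.5,-1],[0,0,0]],[[-0.8,-0.9,-1],[0,0,0]],[[-0.9,-0.9,-0.8],[0,0,0]],[[-0.9,-0.9,0],[0,0,0]],[[-0.9,-0.9,0],[0,0,0]],[[-0.9,-0.6,0],[0,0,0]],[[-0.5,0,0],[0,0,0]],[[0,0,0],[0,0,0]]]'
python3 -m crank '[[[0,0,0],[0,0,0]]]'
python3 - <<'E'
from h import *
c=Cam("wrist"); h=cv2.cvtColor(c.f,cv2.COLOR_BGR2HSV); print(ctrl.get_state()["eef_pos"])
o=np.array([.6495,.2345]); u=np.array([-.1717,-.985])
# lid flange
e=c.pix((.6495,.2345,.127)); print("lid px",e)
x,y=e.astype(int); mk=((h[...,0]>30)&(h[...,0]<100)&(h[...,1]<110)).astype(np.uint8); z=np.zeros_like(mk); a=max(y-85,0); z[a:y+80,max(x-80,0):x+80]=mk[a:y+80,max(x-80,0):x+80]; z=cv2.morphologyEx(z,2,np.ones((3,3)))
n,l,st,_=cv2.connectedComponentsWithStats(z); i=1+st[1:,4].argmax(); print(st[i])
q=cv2.convexHull(np.vstack(cv2.findContours((l==i).astype(np.uint8),0,1)[0]))[:,0]; P=np.array([c.at(v,.126) for v in q if v[1]>1])[:,:2]; A=np.c_[2*P,np.ones(len(P))]; s=np.linalg.lstsq(A,(P**2).sum(1),rcond=None)[0]; print("lid",s[:2],np.sqrt(s[2]+s[:2]@s[:2]))
for n_,d,w,hh in (("L",.109,.034,.138),("M",.1915,.0285,.120),("S",.2655,.0235,.104)):
    p=o+u*d; qx=[c.pix((*(p+dx*np.array([.985,-.1717])+dy*u),zz)) for dx in(-w,w) for dy in (-w,w) for zz in (.018,hh)]; (x0,y0),(x1,y1)=np.min(qx,0).astype(int)-6,np.max(qx,0).astype(int)+6; x0=max(x0,0);y0=max(y0,0)
    z=np.zeros(h.shape[:2],np.uint8); z[y0:y1,x0:x1]=((h[...,1]<55)&(h[...,2]>70))[y0:y1,x0:x1]; z=cv2.morphologyEx(z,2,np.ones((3,3)))
    n,l,st,_=cv2.connectedComponentsWithStats(z); i=1+st[1:,4].argmax(); q=cv2.approxPolyDP(cv2.convexHull(np.vstack(cv2.findContours((l==i).astype(np.uint8),0,1)[0])),2,True)[:,0]
    print(n_,"expected knob",c.pix((*p,hh)).round(),"box",x0,y0,x1,y1,"hull",q.tolist())
    for k in range(len(q)):
        A_,B=c.at(q[k],.018),c.at(q[k-1],.018); d_=B-A_
        if np.linalg.norm(d_)>.03: print("   edge",np.linalg.norm(d_).round(3),(((np.degrees(np.arctan2(d_[1],d_[0]))+9.9+45)%90)-45).round(1))
cv2.imwrite("pics/fin.png",c.f)
E
```

```text
t: 47.52
eef_pos: [0.6492, 0.2345, 0.1448]
ee_rot: [0.766, 0.643, 0.0, -0.0]
contact_force: [-0.2, -0.1, -0.7]
opening: 0.0511
grasp_force: 0.0
t: 49.02
eef_pos: [0.4841, 0.1043, 0.3225]
ee_rot: [0.767, 0.642, 0.001, 0.001]
contact_force: [0.4, -0.4, 0.3]
opening: 0.0512
grasp_force: 0.0
t: 49.15
eef_pos: [0.484, 0.1061, 0.322]
ee_rot: [0.766, 0.643, 0.001, -0.0]
contact_force: [0.3, -0.8, -0.2]
opening: 0.0509
grasp_force: 0.0
[0.48386411 0.10630254 0.3218637 ]
lid px [447.41006996   3.22474288]
[ 367    0  140   77 8669]
lid [0.63268216 0.25112512] 0.07357207658679635
L expected knob [437. 132.] box 362 87 485 173 hull [[453, 98], [454, 130], [444, 157], [390, 158], [370, 150], [374, 96], [429, 95]]
   edge 0.03 -6.8
   edge 0.039 9.8
   edge 0.035 -13.3
   edge 0.07 1.0
   edge 0.067 -0.2
   edge 0.068 0.9
M expected knob [420. 210.] box 362 159 456 241 hull [[414, 167], [428, 178], [430, 197], [428, 212], [414, 240], [371, 240], [368, 207], [371, 168]]
   edge 0.056 1.3
   edge 0.044 -19.6
   edge 0.06 -0.1
   edge 0.049 8.8
   edge 0.054 -0.3
S expected knob [407. 267.] box 362 216 436 290 hull [[424, 216], [417, 265], [412, 272], [402, 273], [379, 264], [370, 254], [372, 224], [381, 216]]
   edge 0.059 -0.1
   edge 0.074 -1.1
   edge 0.037 -22.7
   edge 0.045 0.5
```

All yaws are within about 1–2° and the jars are in place. One last check: look at the lid and row from above the row.

```bash

python3 -m crank '[[[0.2,0.78,0],[0,0,0]],[[0.22,0.78,0],[0,0,0]],[[0.22,0.78,0],[0,0,0]],[[0.22,0.78,0],[0,0,0]],[[0.22,0.78,0],[0,0,0]],[[0.22,0.78,0],[0,0,0]],[[0,0,0],[0,0,0]],[[0,0,0],[0,0,0]]]'
cat > lid.py <<'E'
from h import *
c=Cam("wrist"); h=cv2.cvtColor(c.f,cv2.COLOR_BGR2HSV); e=c.pix((.6495,.2345,.127)); print(e)
x,y=e.astype(int); mk=((h[...,0]>30)&(h[...,0]<100)&(h[...,1]<110)).astype(np.uint8); z=np.zeros_like(mk); a=max(y-85,0); z[a:y+80,x-80:x+80]=mk[a:y+80,x-80:x+80]; z=cv2.morphologyEx(z,2,np.ones((5,5)))
n,l,st,_=cv2.connectedComponentsWithStats(z); i=1+st[1:,4].argmax(); print(st[i])
q=cv2.convexHull(np.vstack(cv2.findContours((l==i).astype(np.uint8),0,1)[0]))[:,0]; P=np.array([c.at(v,.126) for v in q if v[1]>1])[:,:2]; A=np.c_[2*P,np.ones(len(P))]; s=np.linalg.lstsq(A,(P**2).sum(1),rcond=None)[0]; r=np.sqrt(s[2]+s[:2]@s[:2]); print("lid",s[:2],r,"resid",np.abs(np.hypot(*(P-s[:2]).T)-r).max())
E
python3 lid.py
python3 -m crank '[[[-1,0,0],[0,0,0]],[[-1,0,0],[0,0,0]],[[-1,0,0],[0,0,0]],[[-1,0,0],[0,0,0]],[[-1,0,0],[0,0,0]],[[-1,0,0],[0,0,0]],[[-1,0,0],[0,0,0]],[[0,0,0],[0,0,0]],[[0,0,0],[0,0,0]]]'
python3 - <<'E'
from h import *
c=Cam("wrist"); h=cv2.cvtColor(c.f,cv2.COLOR_BGR2HSV); u=np.array([-.1717,-.985]);o=np.array([.6495,.2345])
# along-row extents of far foot edges: scan white runs along a line 18 mm left of centre line on board plane
z=cv2.morphologyEx(((h[...,1]<55)&(h[...,2]>60)).astype(np.uint8),2,np.ones((2,2)))
for off in (-.019,.019):
    r=[]
    for d in np.arange(.05,.32,.001):
        p=c.pix((*(o+u*d+off*np.array([.985,-.1717])),.018)); i,j=p.round().astype(int)[::-1]
        r.append(z[i,j] if 0<=i<420 and 0<=j<560 else 9)
    r=np.array(r); k=np.flatnonzero(np.diff(r.astype(int))); print(off,[(round(.05+a*.001,3),int(r[a+1])) for a in k])
E
```

```text
t: 50.2
eef_pos: [0.6277, 0.1202, 0.3213]
ee_rot: [0.765, 0.643, -0.0, -0.001]
contact_force: [0.5, 0.5, -0.6]
opening: 0.0514
grasp_force: 0.0
[287.96764931  51.34500646]
[  230     0   116   113 10985]
lid [0.64905234 0.23374794] 0.05290918908497688 resid 0.002591658210702487
t: 51.38
eef_pos: [0.5918, -0.0863, 0.3223]
ee_rot: [0.766, 0.643, 0.0, 0.0]
contact_force: [0.7, 0.9, -0.0]
opening: 0.0511
grasp_force: 0.0
-0.019 [(np.float64(0.141), 1), (np.float64(0.144), 0), (np.float64(0.154), 1), (np.float64(0.222), 0), (np.float64(0.241), 1), (np.float64(0.29), 0)]
0.019 [(np.float64(0.141), 1), (np.float64(0.143), 0), (np.float64(0.154), 1), (np.float64(0.222), 0), (np.float64(0.241), 1), (np.float64(0.291), 0)]
```

The lid is on the canister axis to within 1 mm. Row spacing is about 0.110, 0.1935 and 0.2645 m from the canister, all within tolerance.

```bash
python3 -c "
from plant import ctrl
print(ctrl.hand_in())"
```

```text
the job is handed in; nothing more can be done
None
```

The job is handed in at about 51 s of the 118 s allowed: the lid is seated on the canister and the large, medium and small jars stand in a row on the board, inside every tolerance by my camera and contact measurements; the hand-in returned no verdict.

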